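# Reload the tape dispenser's roll carrier and lock it into the head

## Robot

A 6-joint arm with a two-finger parallel gripper is mounted at the origin on the work surface. World frame = base frame: x ahead of the robot, y to its left, z up, the work surface at z = 0. Lengths are in m, angles in rad, forces in N, time in s.
With the tool pointing down it reaches from about 0.35 to 0.85 m from the base axis. Payload 8.1 kg.
Tool frame: the origin (TCP) lies at the very end of the fingers, on their centre line; the grasp point (between the pads) lies 19 mm behind it (bot.grasp_offset is the distance from the TCP to the grasp point, in m); z points along the fingers, y is the line along which they close (so a half turn about z gives the same grasp; the last joint's range is limited). The gripper opens to 85 mm and grips with 20 to 120 N. Pads are 22 mm wide; open, the fingers measure 114 mm over their backs; the gripper's body (76 mm by 85 mm) begins 54 mm behind the grasp point. The pads swing forward as they close: fully open they stand 13 mm farther back than shut.
Start: joints at [1.022, 0.13, 1.488, -0, 1.523, -0.085], TCP at [0.268, 0.537, 0.231] pointing down, gripper open.
Joint ranges: [-2.96, 2.96], [-0.89, 2.26], [0.02, 2.5], [-1.34, 4.48], [0, 2.73], [-2.66, 2.66]. Speed limits (rad/s): [2.39, 2.39, 2.79, 3.14, 3.14, 3.14].

## Interface

Orientations are given as a rotation vector (axis times angle).
In Python, from cell import sensors, cams, bot, recognise, regions_of gives the robot as it stands.
- The arm moves only by the tool servo_tool, never from a script. Its argument "motion" is a list of rows, each a list of 7 numbers: the closure, from 0 (fully open) to 1 (shut), then the shift along the tool's x, y, z in mm, then the turn, a rotation vector about the tool's x, y, z in degrees. A call has 1 to 20 rows; each row is the pose to reach, as a shift and turn from the pose commanded when the call began, along the tool's axes at that moment; what a row does not reach only later rows make up. A row lasts 1/8 s, in which the tool goes at most 62.5 mm and 10.7 degrees, less where a joint would pass 70% of its speed; a pose out of reach is approached as far as the arm can. A call with a gripper value outside its range is refused whole. The fingers move at their own pace and stop on an object; "force" is the grip in N (left out, the last holds). Time passes only in rows, so rows that repeat a pose let the fingers close. It gives the time, the measured TCP pose, the force, the opening and the grip force at its end, in the units of the state.
- sensors.get_state(): the state, without advancing time (a new reading comes with each control period).
- cams.read_camera(name): name is "scene" or "top" or "wrist"; returns (picture, depth): 384x512x3 uint8, red, green, blue; 384x512 float32, m along the optical axis (not along the pixel's ray), 0 where there is no reading.
- cams.camera_info(name): a dict with "camera_matrix" (3x3 intrinsics, pixels), "distortion" ([k1, k2, p1, p2, k3] as OpenCV has them; the pictures are not rectified), "R" (3x3) and "t" (3): a world point X has camera coordinates R X + t. Camera axes: x right, y down, z forward; pixel columns grow to the right and rows downward; lengths in m; the calibration is good to about 2 mm. A picture is of the moment at which its call begins: read the wrist's pose just before it. camera_info takes no time and is no camera call; for the wrist camera it gives the pose at the moment of the call.
- bot.finish_job(): hands the job in; it is judged then, once.
Trained networks look in the newest picture that a camera, given by its name, has taken for a name from the list of things; names that differ only in an ending like _2 or _b are one class to them, and where a whole thing is asked for, a point or a joint stands for the part that bears it (a point fixed in the world has none). Each returns a list of dicts, best first, with "conf" (0 to 1); they miss things now and then, are a little off and sometimes report something else, mostly with a low value. They report only what shows in the picture. A call takes as long as a camera call. They do not tell look-alikes from the thing itself.
- recognise(camera, query): "bbox" ([left, top, right, bottom] in pixels, round what is visible of it).
- regions_of(camera, query): "pixels" (384x512 bool, what is visible of it) and "bbox" ([left, top, right, bottom] in pixels, round what is visible of it).
The state is a dict: "time_s": time; "q": joint angles; "joint_vel": joint speeds; "joint_efforts": joint torques, N m; "tool_pos": TCP position; "ee_rot": TCP orientation; "wrist_force": force on the tool from outside, world axes, zero at the start; "torque": the same for the moment, N m; "opening": finger opening in m; "finger_force": force on a finger pad.
Only numpy, scipy, OpenCV 4.12 (cv2) and the standard library are available. Lean on these libraries where they do the work, as an engineer would, in place of code of your own. Each camera call takes 0.05 s, during which the arm holds its last target. There are 200 camera calls.

## Task

Take the spent cardboard core off the roll carrier's spindle and put it in the green scrap bin, then thread every small brown tape roll on the bench onto the spindle. Carry the loaded carrier by its handle, push it up into the ring of the blue dispenser head and twist it clockwise (seen from above) until its orange lugs lock, then push the red lock pin fully down through the head's yellow tab and the hole in the carrier's handle. Do not tip the carrier over, and leave the other things on the bench where they are.

Things in the scene. Friction and masses are not known exactly. Their poses are not given: they have to be found in the camera images.
- carrier: Loose roll carrier, grey plastic, 0.24 kg, standing on the bench. Origin: centre of its underside; z up along the spindle, handle along -x. Round foot (diameter 64, z 0 to 34 mm), round flange above it (diameter 80, z 34 to 46, top edge bevelled 4 mm); the rolls rest on the flange at z 46. Black handle neck: z 8 to 19, 22 mm wide, 30 mm wide around the pin hole.
- spindle (a point): Tip of the carrier's aluminium spindle, on its axis at z 102 mm of the carrier's frame. Diameter 18, rising from the flange at z 46; last 8 mm tapered.
- lug (a point): Middle of the orange bayonet lug above the handle, at (-43, 0, 42) mm in the carrier's frame. Three like lugs stand on the flange at 60, 180 and 300 deg about z from +x, each 26 mm wide, z 38 to 46, reaching to radius 51.
- grip (a point): Centre of the carrier's black grip bar, at (-120, 0, 19) mm in the carrier's frame. The bar runs from x -100 to -148, 18 mm wide, z 8 to 30. Pinch it here from above, across the bar, with 80 to 120 N, since the carrier hangs out to one side.
- carrier_hole (a point): Centre of the upper mouth of the pin hole through the carrier's handle neck (diameter 14, 11 mm deep, vertical), at (-75, 0, 19) mm in the carrier's frame.
- core: Spent brown cardboard core, a ring of outer diameter 36, bore 26, 20 mm high, 15 g, at the start on the spindle, resting on the flange. Origin: centre of its underside.
- roll_a: Small brown tape roll with a cardboard core, lying flat on the bench: outer diameter 56, bore 26, 20 mm high, 45 g. Origin: centre of its underside. Two or all three of the rolls a, b, c are present (None from the start if absent); all alike, any order on the spindle.
- roll_b: Small brown tape roll with a cardboard core, lying flat on the bench: outer diameter 56, bore 26, 20 mm high, 45 g. Origin: centre of its underside. Two or all three of the rolls a, b, c are present (None from the start if absent); all alike, any order on the spindle.
- roll_c: Small brown tape roll with a cardboard core, lying flat on the bench: outer diameter 56, bore 26, 20 mm high, 45 g. Origin: centre of its underside. Two or all three of the rolls a, b, c are present (None from the start if absent); all alike, any order on the spindle.
- socket (a point): Point on the vertical axis of the bayonet ring of the blue dispenser head (fixed, placed anew each start), 110 mm above the bench. The locked carrier's frame coincides with this frame (handle along this -x). The ring hangs free: lowest parts 140 mm, top 171 mm above the bench, outer radius 60. Its upright 80 x 100 mm housing, 204 tall, stands at 40 deg from this +x, 98 to 178 mm from the axis.
- entry (a point): Same point as socket, frame turned as the carrier must be on entering from below: 0.96 rad (55 deg) anticlockwise from above from the locked yaw, 0.2 rad to spare each way, so that the lugs pass the gaps between the ledges. Raise it until the carrier's origin is 6 mm above this point (an upper blue ring stops it at 9), then turn clockwise 0.96 rad to the end stops.
- ledge (a point): On the ring axis, 148 mm above the bench: level of the tops of the three steel ledges (inner radius 42.5, 8 mm thick). Each has a 3 mm high lip at its entry end: turn with the carrier 4 to 8 mm above its locked height, then lower it; the lugs drop behind the lips onto the ledges and hold the carrier when let go. Play when locked: 2.5 mm sideways, 0.03 rad.
- tab_hole (a point): Centre of the upper mouth of the vertical pin hole (diameter 12) in the head's yellow tab, 75 mm from the ring axis along the socket's -x, 148 mm above the bench. The tab is 8 mm thick, 32 by 34 mm. The hole of the locked carrier's handle lies below it, its mouth 19 mm lower.
- pin: Red lock pin, 40 g, at the start standing in the grey block. Origin: centre of its lower tip; z up. Shaft diameter 8, tapered over the last 6 mm, 40 mm long to the collar (diameter 20, z 40 to 44); knob to grip above it, diameter 16, z 47 to 70, top at 72. Fully down, the collar rests on the tab.
- block: Grey holder block for the pin, fixed, 50 by 50 by 45 mm high, hole of diameter 12 at its centre, the pin's collar resting on its top. Origin: centre of its underside.
- scrap_in (a point): Centre of the inner floor of the green scrap bin (fixed, 110 by 120 mm outside, along the point's x and y, walls 4 mm, rim 60 mm above the bench).
- masking: Large cream masking tape roll, diameter 100, bore 76, 48 mm high: not for the carrier. Bystander; origin at the centre of its underside.
- labels: White label roll, diameter 72, 80 mm tall. Bystander; origin at the centre of its underside.
- carton: Small cardboard carton 60 x 70 x 55 mm. Bystander; origin at the centre of its underside.
- staples: Blue staple box 60 x 40 x 28 mm. Bystander; origin at the centre of its underside.
- marker: Marker pen, 112 mm long, 12 mm thick, black end to +y. Bystander; origin at the centre of its underside.
- spray: Spray can, diameter 56, 130 mm tall. Bystander; origin at the centre of its underside.
Mind the look-alikes: they are no part of the job. Leave any black or pink look-alike of the roll_b alone.

How it is judged:
On the way, in this order (a step that is already met when the one before it is completed fails the run):
1. the spent core lies in the scrap bin (x of core in the frame of scrap_in between -0.05 and 0.05 m and y of core in the frame of scrap_in between -0.055 and 0.055 m and z of core in the frame of scrap_in below 0.045 m and contact force between the fingers and core below 0.1 N), for 0.2 s.
2. every roll present sits on the carrier's spindle, let go (x of roll_a in the frame of carrier between -0.008 and 0.008 m and y of roll_a in the frame of carrier between -0.008 and 0.008 m and z of roll_a in the frame of carrier between 0.042 and 0.092 m and contact force between the fingers and roll_a below 0.1 N and x of roll_b in the frame of carrier between -0.008 and 0.008 m and y of roll_b in the frame of carrier between -0.008 and 0.008 m and z of roll_b in the frame of carrier between 0.042 and 0.092 m and contact force between the fingers and roll_b below 0.1 N and x of roll_c in the frame of carrier between -0.008 and 0.008 m and y of roll_c in the frame of carrier between -0.008 and 0.008 m and z of roll_c in the frame of carrier between 0.042 and 0.092 m and contact force between the fingers and roll_c below 0.1 N), for 0.2 s.
3. the loaded carrier is locked in the ring (all of step 2 and horizontal distance between carrier and socket below 0.006 m and z of carrier in the frame of socket between -0.004 and 0.003 m and angle between the x axis of carrier and the x axis of socket, either way round below 0.09 rad and angle between carrier's own z axis and vertical below 0.08 rad), for 0.3 s.
4. the pin is fully down through tab and handle (horizontal distance between pin and tab_hole below 0.008 m and z of pin in the frame of socket between -0.008 and 0.004 m and angle between pin's own z axis and vertical below 0.2 rad and horizontal distance between carrier and socket below 0.006 m and z of carrier in the frame of socket between -0.004 and 0.003 m and angle between the x axis of carrier and the x axis of socket, either way round below 0.09 rad and angle between carrier's own z axis and vertical below 0.08 rad), for 0.2 s.
At the end, for the whole second after the job is handed in: Core in the bin; all rolls on the spindle (8 mm of its axis, 42 to 92 mm above the carrier's underside); carrier locked (6 mm sideways, 3 mm up, 4 mm down, 0.09 rad yaw, 0.08 rad tilt of the socket); pin through both holes (8 mm of the tab hole, collar under 6 mm above the tab); at rest (all of step 1 and all of step 2 and all of step 4 and linear speed of each of carrier, pin below 0.02 m/s); the robot touches nothing.
It fails at once if the carrier is tipped over (angle between carrier's own z axis and vertical above 0.7 rad).
It fails at once if a bystander is moved more than 5 cm (distance of any of masking, labels, carton, staples, marker, spray from where it was at the start of the episode above 0.05 m).
Of roll_a, roll_b, roll_c only 2 to 3 are there at a start; the rules pass over those that are not, and their reading is None.
At some moment in a run one of roll_a, roll_b, roll_c may be knocked a few centimetres aside while the robot is not near it.
It also fails if it takes over 192 s, if anything falls off the work surface, if the arm or the gripper's body presses on something with over 40 N, if the wrist force passes 120 N, or if a joint passes its speed limit or range.

## Working session

There is one attempt and no reset: what is moved stays moved. The work goes in short steps, Python scripts to look and compute and a tool call to move; the robot and the scene stay as the last step left them, time stands still between calls to the robot, and variables do not carry over. Pictures are saved under pics/ and viewed, at most 16 in all, crops included, and the job is handed in when it is done.

Besides the shell and the picture viewer there is one more tool, called as a command line: name --pt "numbers of a row" for each row, then --argument value for the rest. servo_tool: Moves the arm, as the interface text tells. Its arguments: {"type":"object","properties":{"motion":{"type":"array"},"force":{"type":"number"}},"required":["motion"]}

```bash
ls; mkdir -p pics
cat > h.py <<'E'
import numpy as np, cv2
from cell import sensors, cams, bot, recognise, regions_of
from scipy.spatial.transform import Rotation as Ro
def snap(n,save=None):
    ci=cams.camera_info(n); im,d=cams.read_camera(n)
    if save: cv2.imwrite('pics/'+save,im[:,:,::-1])
    return im,d,ci
def cloud(d,ci):
    K=np.array(ci["camera_matrix"]);D=np.array(ci["distortion"])
    v,u=np.mgrid[0:d.shape[0],0:d.shape[1]]
    p=cv2.undistortPoints(np.stack([u,v],-1).reshape(-1,1,2).astype(np.float64),K,D).reshape(d.shape+(2,))
    X=np.dstack([p*d[...,None],d])
    return (X-np.array(ci["t"]))@np.array(ci["R"])
def proj(P,ci):
    P=np.atleast_2d(P).astype(float)
    r,_=cv2.Rodrigues(np.array(ci["R"],float))
    return cv2.projectPoints(P,r,np.array(ci["t"],float),np.array(ci["camera_matrix"],float),np.array(ci["distortion"],float))[0][:,0]
def circ(P):
    A=np.c_[2*P,np.ones(len(P))];s=np.linalg.lstsq(A,(P**2).sum(1),rcond=None)[0]
    return s[:2],np.sqrt(s[2]+s[0]**2+s[1]**2)
def totool(target, yaw=None):
    """shift in tool axes mm to move TCP to target"""
    s=sensors.get_state();R=Ro.from_rotvec(s["ee_rot"]).as_matrix()
    return np.round(R.T@(np.array(target)-s["tool_pos"])*1000,1)
E
python3 - <<'E'
from h import *
a,d,c=snap("scene");b,d2,c2=snap("top")
cv2.imwrite('pics/a.png',a[:,:,::-1]);cv2.imwrite('pics/b.png',cv2.resize(b,(768,576))[:,:,::-1])
s=sensors.get_state();print(s["tool_pos"],s["ee_rot"],s["opening"])
print(Ro.from_rotvec(s["ee_rot"]).as_matrix().round(3))
for n,ci in(("scene",c),("top",c2)):print(n,-np.array(ci["R"]).T@np.array(ci["t"]),ci["camera_matrix"])
np.savez('top0.npz',d=d2,im=b);
E
```

```text
pics
[0.26813398 0.53618461 0.2303363 ] [-7.21953151e-01 -3.05698651e+00  2.54776586e-03] 0.08546841250372368
[[-0.894  0.447 -0.001]
 [ 0.447  0.894 -0.001]
 [ 0.    -0.002 -1.   ]]
scene [ 1.47383021 -0.45192604  1.22000207] [[480.82517923   0.         248.80622349]
 [  0.         480.82517923 193.88686371]
 [  0.           0.           1.        ]]
top [ 0.35046813 -0.06461634  1.22590716] [[438.08247548   0.         254.60444885]
 [  0.         438.08247548 192.85197571]
 [  0.           0.           1.        ]]
```

View pics/b.png

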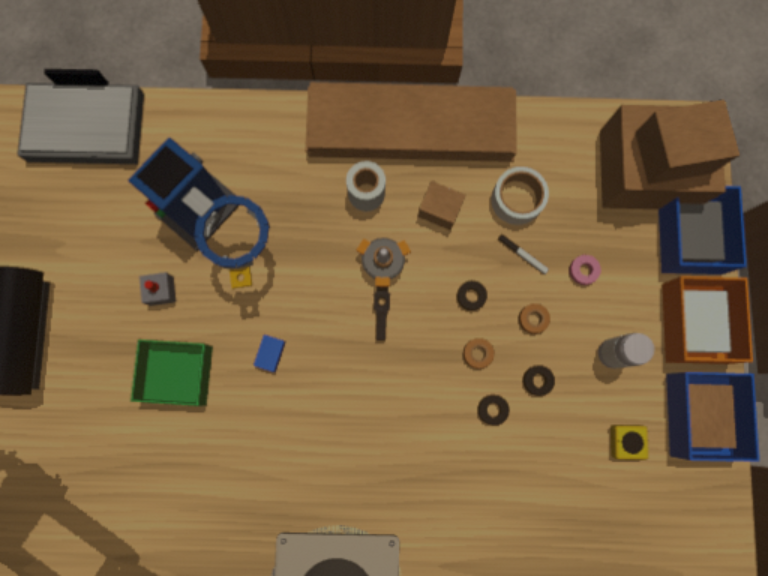

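View pics/a.png

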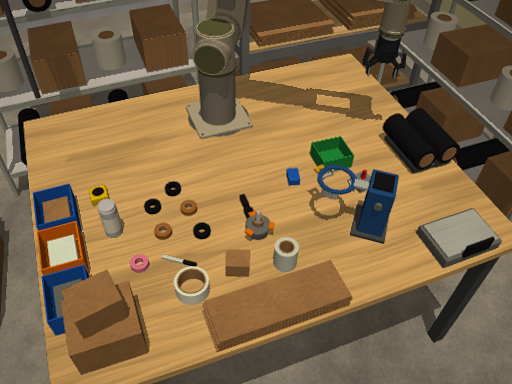

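Top view (768x576): brown rolls at (535,319) and (478,353); look-alikes are black rings at (472,296), (539,381), (493,410) and a pink one at (585,270). The carrier is at (383,257) with its handle pointing down. The blue ring is at (232,231) with its tab at (241,277). The pin and block are at (155,288) and the green bin at (172,373). The scene view also shows only two brown rolls, so I choose those two.

```bash
cat > m.py <<'E'
from h import *
im,d,ci=snap("top");W=cloud(d,ci)
hsv=cv2.cvtColor(im,cv2.COLOR_RGB2HSV)
for q in ["roll_a","carrier","core","pin","block","scrap_in","socket","grip","labels","carton","staples"]:
    try:
        for r in regions_of("top",q)[:6]:
            m=r["pixels"]&(d>0);P=W[m]
            if len(P)==0: continue
            zt=np.percentile(P[:,2],90);T=P[P[:,2]>zt-.008]
            c,rad=circ(T[:,:2]) if len(T)>5 else (0,0)
            print(q,round(r["conf"],2),np.int32(r["bbox"]),len(P),"med",np.median(P,0).round(3),"ztop",zt.round(3),"bbmid",((T.min(0)+T.max(0))/2)[:2].round(3),"ext",np.ptp(T,axis=0)[:2].round(3),"hsv",np.median(hsv[m],0))
    except Exception as e: print(q,e)
# blue ring
m=(hsv[...,0]>95)&(hsv[...,0]<125)&(hsv[...,1]>120)&(W[...,2]>.155)&(W[...,2]<.185)&(W[...,1]>.1)
P=W[m]
from scipy.optimize import least_squares
if len(P):
    x0=np.r_[circ(P[:,:2])[0],.055]
    f=least_squares(lambda p:np.hypot(P[:,0]-p[0],P[:,1]-p[1])-p[2],x0,loss='soft_l1',f_scale=.003).x;print("ring",f.round(4),len(P),np.median(P[:,2]))
# yellow tab
m=(hsv[...,0]>20)&(hsv[...,0]<35)&(hsv[...,1]>150)&(W[...,2]>.13)&(W[...,2]<.16)&(W[...,1]>.1)
P=W[m];print("tab",len(P),P.mean(0).round(4),((P.min(0)+P.max(0))/2).round(4))
# orange lugs
m=(hsv[...,0]>5)&(hsv[...,0]<18)&(hsv[...,1]>180)&(W[...,2]>.03)&(W[...,2]<.06)&(abs(W[...,1]+.08)<.12)
n,l,st,ce=cv2.connectedComponentsWithStats(m.astype(np.uint8))
for i in range(1,n):
    if st[i,4]>8:print("or",st[i],W[l==i].mean(0).round(4))
E
python3 m.py
```

```text
roll_a 0.81 [310 226 330 244] 243 med [ 0.437 -0.251  0.021] ztop 0.023 bbmid [ 0.436 -0.25 ] ext [0.052 0.053] hsv [ 15. 162. 133.]
roll_a 0.78 [306 187 324 204] 238 med [ 0.543 -0.238  0.021] ztop 0.023 bbmid [ 0.543 -0.239] ext [0.052 0.054] hsv [ 15. 100.  48.]
roll_a 0.66 [319 260 340 281] 297 med [ 0.335 -0.275  0.02 ] ztop 0.023 bbmid [ 0.334 -0.278] ext [0.051 0.055] hsv [ 15. 106.  48.]
roll_a 0.64 [349 239 369 264] 316 med [ 0.386 -0.361  0.02 ] ztop 0.024 bbmid [ 0.388 -0.362] ext [0.055 0.054] hsv [ 15. 109.  47.]
roll_a 0.6 [345 206 364 221] 265 med [ 0.503 -0.353  0.021] ztop 0.024 bbmid [ 0.503 -0.354] ext [0.054 0.053] hsv [ 15. 164. 132.]
roll_a 0.5 [382 169 399 190] 273 med [ 0.595 -0.449  0.021] ztop 0.024 bbmid [ 0.597 -0.452] ext [0.052 0.051] hsv [174.  92. 156.]
carrier 0.86 [239 160 275 228] 895 med [ 0.587 -0.071  0.046] ztop 0.051 bbmid [ 0.596 -0.072] ext [0.087 0.091] hsv [ 16.  75. 100.]
core 0.69 [238 162 269 227] 888 med [ 0.59  -0.07   0.046] ztop 0.053 bbmid [ 0.597 -0.071] ext [0.085 0.088] hsv [ 16.  74. 100.]
core 0.69 [278 121 310 151] 621 med [ 0
[... 948 characters left out ...]
.703 0.286] ext [0.121 0.118] hsv [107.  85.  70.]
carton 0.76 [279 120 309 151] 633 med [ 0.703 -0.175  0.055] ztop 0.059 bbmid [ 0.71  -0.176] ext [0.078 0.081] hsv [ 15. 140. 125.]
staples 0.61 [170 223 190 246] 348 med [0.426 0.132 0.028] ztop 0.031 bbmid [0.426 0.134] ext [0.065 0.05 ] hsv [110. 158. 133.]
staples 0.6 [ 87  92 179 193] 3758 med [0.668 0.249 0.172] ztop 0.204 bbmid [0.703 0.286] ext [0.121 0.118] hsv [107.  87.  72.]
ring [0.6159 0.1799 0.0535] 574 0.17133391460546854
tab 136 [0.5417 0.1654 0.1483] [0.5432 0.1655 0.147 ]
or [238 160   8   9  40] [ 0.6235 -0.0336  0.0464]
or [266 161   7   9  38] [ 0.6232 -0.1098  0.0466]
or [250 185  10   6  50] [ 0.5581 -0.0705  0.0458]
```

servo_tool --pt "0 -568 -394 -20 0 0 70" --pt "0 -568 -394 -20 0 0 70" --pt "0 -568 -394 -20 0 0 70" --pt "0 -568 -394 -20 0 0 70" --pt "0 -568 -394 -20 0 0 70" --pt "0 -568 -394 -20 0 0 70" --pt "0 -568 -394 -20 0 0 70" --pt "0 -568 -394 -20 0 0 70" --pt "0 -568 -394 -20 0 0 70" --pt "0 -568 -394 -20 0 0 70" --pt "0 -568 -394 -20 0 0 70" --pt "0 -568 -394 -20 0 0 70" --pt "0 -568 -394 -20 0 0 70" --pt "0 -568 -394 -20 0 0 70" --pt "0 -568 -394 -20 0 0 70" --force 30

```text
time_s: 2.58
tool_pos: [0.5999, -0.0685, 0.2517]
ee_rot: [2.343, 2.092, 0.001]
wrist_force: [-0.2, -0.0, -0.6]
opening: 0.0855
finger_force: 0.0
```

```bash
cat > w.py <<'E'
import sys
from h import *
s=sensors.get_state();print(s["time_s"],s["tool_pos"].round(4) if hasattr(s["tool_pos"],'round') else s["tool_pos"],np.round(s["q"],3))
R=Ro.from_rotvec(s["ee_rot"]).as_matrix();print("xang",np.degrees(np.arctan2(R[1,0],R[0,0])).round(2),"tilt",R[:,2].round(3))
im,d,ci=snap("wrist",sys.argv[1]+".png");W=cloud(d,ci)
np.savez(sys.argv[1]+".npz",W=W,im=im)
E
python3 w.py w1
```

```text
2.575 [ 0.5999 -0.0685  0.2517] [-0.199  0.132  1.449  0.     1.56  -0.086]
xang 83.53 tilt [ 0.  0. -1.]
```

View pics/w1.png

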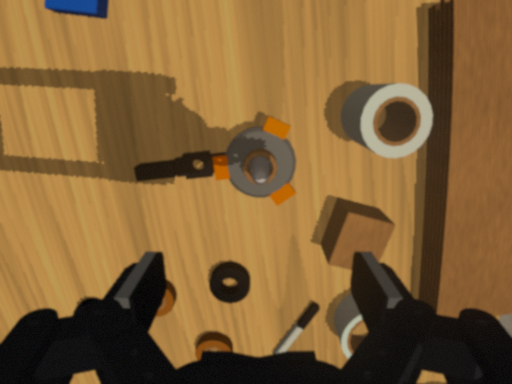

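The wrist view shows the carrier at (261,163), with its brown core around the spindle at (261,166), handle to the left and lugs in orange.

Run:
```python
from h import *
z=np.load('w1.npz');W=z['W'];im=z['im'];hsv=cv2.cvtColor(im,cv2.COLOR_RGB2HSV)
near=np.hypot(W[...,0]-.60,W[...,1]+.071)
for lo,hi,r in((.09,.11,.03),(.06,.075,.03),(.041,.049,.06)):
    P=W[(W[...,2]>lo)&(W[...,2]<hi)&(near<r)]
    print(lo,len(P),P.mean(0).round(4),((P.min(0)+P.max(0))/2).round(4),np.ptp(P,axis=0).round(3))
m=(hsv[...,0]>5)&(hsv[...,0]<18)&(hsv[...,1]>180)&(W[...,2]>.035)&(near<.07)
n,l,st,ce=cv2.connectedComponentsWithStats(m.astype(np.uint8))
L=[W[l==i].mean(0) for i in range(1,n) if st[i,4]>80];print(np.round(L,4),np.mean(L,0).round(4))
g=W[(hsv[...,2]<60)&(W[...,2]>.02)&(W[...,2]<.035)&(W[...,0]<.55)&(abs(W[...,1]+.07)<.03)];print("grip",len(g),g.mean(0).round(4),g.min(0).round(3),g.max(0).round(3))
```

```text
0.09 276 [ 0.6013 -0.0668  0.099 ] [ 0.6012 -0.0681  0.0972] [0.017 0.017 0.014]
0.06 423 [ 0.602  -0.0648  0.066 ] [ 0.6012 -0.0683  0.0675] [0.035 0.035 0.015]
0.041 3869 [ 0.6018 -0.0655  0.0461] [ 0.596  -0.0683  0.045 ] [0.09  0.101 0.008]
[[ 0.6231 -0.0307  0.0462]
 [ 0.5586 -0.0674  0.0461]
 [ 0.6229 -0.1061  0.0462]] [ 0.6016 -0.0681  0.0462]
grip 773 [ 0.4871 -0.0661  0.028 ] [ 0.455 -0.081  0.02 ] [ 0.548 -0.053  0.032]
```

servo_tool --pt "0 0 1 120 0 0 0" --pt "0 0 1 180 0 0 0" --pt "0 0 1 190 0 0 0" --pt "0 0 1 201 0 0 0" --pt "0 0 1 201 0 0 0" --pt "0 0 1 201 0 0 0" --pt "1 0 1 201 0 0 0" --pt "1 0 1 201 0 0 0" --pt "1 0 1 201 0 0 0" --pt "1 0 1 201 0 0 0" --pt "1 0 1 201 0 0 0" --pt "1 0 1 201 0 0 0" --pt "1 0 1 140 0 0 0" --pt "1 0 1 80 0 0 0" --pt "1 0 1 70 0 0 0" --pt "1 0 1 70 0 0 0" --force 30

```text
time_s: 4.62
tool_pos: [0.6016, -0.0701, 0.1821]
ee_rot: [2.344, 2.089, 0.002]
wrist_force: [-0.8, 0.3, -1.0]
opening: 0.0342
finger_force: 30.5
```

Run:
```python
from h import *
print(totool([.387,.305,.13]),totool([.387,.305,.2]),sensors.get_state()["tool_pos"])
im,d,ci=snap("top");W=cloud(d,ci)
P=W[(W[...,2]>.04)&(W[...,2]<.06)&(np.hypot(W[...,0]-.60,W[...,1]+.07)<.06)];print(len(P),P.mean(0))
m=W[(cv2.cvtColor(im,cv2.COLOR_RGB2HSV)[...,0]==60)&(W[...,2]>.05)&(W[...,2]<.07)];print("bin",m.min(0),m.max(0))
```

```text
[ 348.1 -256.3   51.5] [ 348.1 -256.2  -18.5] [ 0.6016327  -0.07011436  0.18207475]
520 [ 0.59737233 -0.07219044  0.04642344]
bin [0.33185379 0.24382351 0.05043901] [0.93108902 0.54993016 0.0620694 ]
```

servo_tool --pt "1 348 -256 -18 0 0 0" --pt "1 348 -256 -18 0 0 0" --pt "1 348 -256 -18 0 0 0" --pt "1 348 -256 -18 0 0 0" --pt "1 348 -256 -18 0 0 0" --pt "1 348 -256 -18 0 0 0" --pt "1 348 -256 -18 0 0 0" --pt "1 348 -256 -18 0 0 0" --pt "1 348 -256 -18 0 0 0" --pt "1 348 -256 60 0 0 0" --pt "1 348 -256 130 0 0 0" --pt "1 348 -256 140 0 0 0" --pt "1 348 -256 140 0 0 0" --pt "0.4 348 -256 140 0 0 0" --pt "0.4 348 -256 140 0 0 0" --pt "0.4 348 -256 140 0 0 0" --pt "0.4 348 -256 140 0 0 0" --pt "0.4 348 -256 80 0 0 0" --pt "0.4 348 -256 20 0 0 0" --pt "0.4 348 -256 -18 0 0 0"

```text
time_s: 7.18
tool_pos: [0.3875, 0.3057, 0.2031]
ee_rot: [2.344, 2.09, 0.006]
wrist_force: [0.3, -0.2, 0.4]
opening: 0.0512
finger_force: 0.0
```

```bash
python3 w.py w2
python3 - <<'E'
from h import *
z=np.load('w2.npz');W=z['W']
m=(W[...,2]>.01)&(W[...,2]<.035)&(abs(W[...,0]-.387)<.05)&(abs(W[...,1]-.308)<.05)
P=W[m];print(len(P),P.mean(0),np.ptp(P,axis=0))
print(totool([.450,-.253,.2]))
E
```

```text
7.175 [0.3875 0.3057 0.2031] [ 0.564 -0.151  1.819 -0.     1.469  0.679]
xang 83.44 tilt [ 0.004  0.002 -1.   ]
800 [0.40189048 0.30389232 0.02239908] [0.06710011 0.07770614 0.02485253]
[-549.4  124.1    5.5]
```

View pics/w2.png

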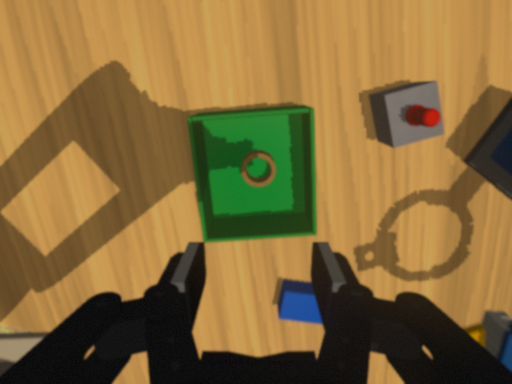

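The core lies in the green bin at (258,169). Going to the rolls.

servo_tool --pt "0 -590 140 -20 0 0 0" --pt "0 -590 140 -20 0 0 0" --pt "0 -590 140 -20 0 0 0" --pt "0 -590 140 -20 0 0 0" --pt "0 -590 140 -20 0 0 0" --pt "0 -590 140 -20 0 0 0" --pt "0 -590 140 -20 0 0 0" --pt "0 -590 140 -20 0 0 0" --pt "0 -590 140 -20 0 0 0" --pt "0 -590 140 -20 0 0 0" --pt "0 -590 140 -20 0 0 0" --pt "0 -590 140 -20 0 0 0" --pt "0 -590 140 -20 0 0 0"

```text
time_s: 8.85
tool_pos: [0.4583, -0.2959, 0.2193]
ee_rot: [-2.344, -2.092, -0.0]
wrist_force: [1.3, -0.8, 0.7]
opening: 0.0853
finger_force: 0.0
```

```bash
python3 w.py w3
python3 - <<'E'
from h import *
z=np.load('w3.npz');W=z['W'];im=z['im'];hsv=cv2.cvtColor(im,cv2.COLOR_RGB2HSV)
for r in regions_of("wrist","roll_a"):
    m=r["pixels"];P=W[m&(W[...,2]>.012)&(W[...,2]<.03)]
    if len(P)<30: continue
    print(round(r["conf"],2),np.int32(r["bbox"]),((P.min(0)+P.max(0))/2).round(4),np.ptp(P,axis=0).round(3),"top",np.percentile(P[:,2],90).round(4),"hsv",np.median(hsv[m],0))
E
```

```text
8.85 [ 0.4583 -0.2959  0.2193] [-0.667 -0.011  1.657  0.     1.496 -0.554]
xang 83.51 tilt [ 0.  0. -1.]
0.96 [272 184 324 232] [ 0.5003 -0.3519  0.0176] [0.055 0.055 0.011] top 0.0213 hsv [ 15. 195. 143.]
0.9 [116 137 168 185] [ 0.3325 -0.2752  0.0175] [0.054 0.054 0.011] top 0.0214 hsv [ 16. 153.  29.]
0.76 [371 252 403 283] [ 0.6046 -0.4405  0.0171] [0.037 0.038 0.01 ] top 0.0211 hsv [175. 118. 172.]
0.74 [177 197 227 248] [ 0.3871 -0.3589  0.0174] [0.056 0.056 0.011] top 0.0212 hsv [ 16. 137.  41.]
0.65 [302  71 359 129] [ 0.5415 -0.2363  0.0177] [0.056 0.056 0.011] top 0.0214 hsv [ 16. 118.  52.]
0.63 [205  96 260 151] [ 0.4343 -0.2484  0.0177] [0.055 0.055 0.011] top 0.0214 hsv [ 15. 194. 139.]
```

View pics/w3.png

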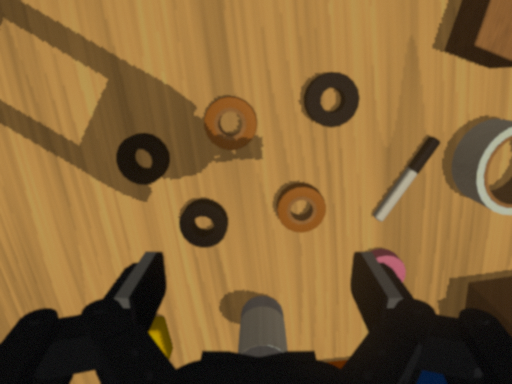

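Brown rolls at (230,122) and (301,207); the black and pink ones are left alone. Grasping the first one at (.434,-.248).

servo_tool --pt "0 44.5 -29 60 0 0 0" --pt "0 44.5 -29 120 0 0 0" --pt "0 44.5 -29 180 0 0 0" --pt "0 44.5 -29 205 0 0 0" --pt "0 44.5 -29 217 0 0 0" --pt "0 44.5 -29 217 0 0 0" --pt "0 44.5 -29 217 0 0 0" --pt "1 44.5 -29 217 0 0 0" --pt "1 44.5 -29 217 0 0 0" --pt "1 44.5 -29 217 0 0 0" --pt "1 44.5 -29 217 0 0 0" --pt "1 44.5 -29 217 0 0 0" --pt "1 44.5 -29 160 0 0 0" --pt "1 44.5 -29 100 0 0 0" --pt "1 44.5 -29 40 0 0 0" --pt "1 44.5 -29 40 0 0 0" --pt "1 44.5 -29 40 0 0 0" --force 40

```text
time_s: 11.08
tool_pos: [0.4344, -0.2496, 0.1793]
ee_rot: [2.345, 2.09, 0.0]
wrist_force: [-0.9, -0.2, -1.0]
opening: 0.0537
finger_force: 43.2
```

```bash
python3 - <<'E'
from h import *
print(sensors.get_state()["tool_pos"],totool([.6012,-.0683,.18]))
E
python3 w.py w4
python3 - <<'E'
from h import *
# where does held roll sit: look at points near the TCP
z=np.load('w4.npz');W=z['W'];s=sensors.get_state();t=s["tool_pos"]
hsv=cv2.cvtColor(z['im'],cv2.COLOR_RGB2HSV)
m=(W[...,2]>t[2]-.03)&(W[...,2]<t[2]+.05)&(np.hypot(W[...,0]-t[0],W[...,1]-t[1])<.06)&(hsv[...,1]>120)
P=W[m]-t;print(len(P),(P.min(0)).round(3),P.max(0).round(3))
E
```

```text
[ 0.4344483  -0.24956154  0.17929538] [199.2 144.9  -0.7]
11.075 [ 0.4344 -0.2496  0.1793] [-0.624 -0.11   1.826  0.     1.425 -0.509]
xang 83.42 tilt [ 0. -0. -1.]
12519 [-0.048 -0.026 -0.003] [0.055 0.029 0.05 ]
```

servo_tool --pt "1 198 145 0 0 0 0" --pt "1 198 145 0 0 0 0" --pt "1 198 145 0 0 0 0" --pt "1 198 145 0 0 0 0" --pt "1 198 145 0 0 0 0" --pt "1 198 145 0 0 0 0" --pt "1 198 145 40 0 0 0" --pt "1 198 145 60 0 0 0" --pt "1 198 145 60 0 0 0"

```text
time_s: 12.25
tool_pos: [0.5988, -0.0699, 0.1167]
ee_rot: [-2.343, -2.086, 0.005]
wrist_force: [-1.0, -0.0, -0.2]
opening: 0.0534
finger_force: 43.2
```

```bash
python3 w.py w5
python3 - <<'E'
from h import *
z=np.load('w5.npz');W=z['W'];t=sensors.get_state()["tool_pos"]
m=(np.hypot(W[...,0]-.6012,W[...,1]+.0683)<.025)&(W[...,2]>.06)&(W[...,2]<.112);P=W[m];print(len(P),P.mean(0) if len(P) else 0)
im,d,ci=snap("scene","s5.png")
cv2.imwrite('pics/s5c.png',cv2.resize(im[130:280,160:360],(800,600),interpolation=cv2.INTER_CUBIC)[:,:,::-1])
E
```

```text
12.25 [ 0.5988 -0.0699  0.1167] [-0.201  0.223  1.598 -0.     1.326 -0.085]
xang 83.35 tilt [-0.005  0.001 -1.   ]
21 [ 0.59973844 -0.0720512   0.09810274]
```

View pics/w5.png

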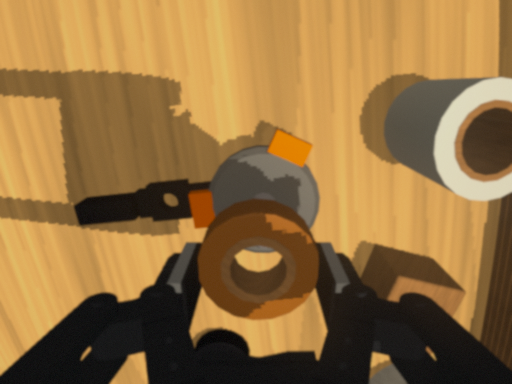

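servo_tool --pt "1 0 1 0 0 0 0" --pt "1 0 1 0 0 0 0" --pt "1 0 1 15 0 0 0" --pt "1 0 1 30 0 0 0" --pt "1 0 1 45 0 0 0" --pt "1 0 1 58 0 0 0" --pt "1 0 1 58 0 0 0" --pt "1 0 1 58 0 0 0"

```text
time_s: 13.35
tool_pos: [0.6024, -0.0697, 0.0616]
ee_rot: [2.345, 2.09, 0.0]
wrist_force: [-0.1, 0.3, -0.2]
opening: 0.0533
finger_force: 43.2
```

servo_tool --pt "0 0 0 0 0 0 0" --pt "0 0 0 0 0 0 0" --pt "0 0 0 0 0 0 0" --pt "0 0 0 0 0 0 0" --pt "0 0 0 -60 0 0 0" --pt "0 0 0 -120 0 0 0" --pt "0 0 0 -160 0 0 0" --pt "0 0 0 -160 0 0 0" --pt "0 0 0 -160 0 0 0"

```text
time_s: 14.48
tool_pos: [0.6018, -0.0695, 0.2205]
ee_rot: [-2.345, -2.09, 0.001]
wrist_force: [-0.7, 0.6, -0.3]
opening: 0.0855
finger_force: 0.0
```

```bash
python3 w.py w6
cat > car.py <<'E'
import sys
from h import *
z=np.load(sys.argv[1]+'.npz');W=z['W'];im=z['im'];hsv=cv2.cvtColor(im,cv2.COLOR_RGB2HSV)
near=np.hypot(W[...,0]-.60,W[...,1]+.069)
for lo,hi,r in((.09,.11,.03),(.060,.07,.035),(.080,.09,.035)):
    P=W[(W[...,2]>lo)&(W[...,2]<hi)&(near<r)]
    if len(P)>20: print(lo,len(P),((P.min(0)+P.max(0))/2).round(4),np.ptp(P,axis=0).round(3))
m=(hsv[...,0]>5)&(hsv[...,0]<18)&(hsv[...,1]>180)&(W[...,2]>.035)&(W[...,2]<.055)&(near<.07)
n,l,st,ce=cv2.connectedComponentsWithStats(m.astype(np.uint8))
L=[W[l==i].mean(0) for i in range(1,n) if st[i,4]>80];print(np.round(L,4),np.mean(L,0).round(4))
E
python3 car.py w6
python3 - <<'E'
from h import *
print(totool([.5003,-.3515,.2]))
im,d,ci=snap("top");W=cloud(d,ci)
for r in regions_of("top","roll_a"):
    P=W[r["pixels"]];print(round(r["conf"],2),((P.min(0)+P.max(0))/2).round(3),np.median(im[r["pixels"]],0))
E
```

```text
14.475 [ 0.6018 -0.0695  0.2205] [-0.2    0.152  1.485 -0.     1.506 -0.085]
xang 83.43 tilt [-0.001  0.    -1.   ]
0.09 333 [ 0.6015 -0.068   0.0974] [0.017 0.017 0.014]
0.06 2011 [ 0.6028 -0.0678  0.0649] [0.054 0.055 0.01 ]
0.08 50 [ 0.6014 -0.0632  0.0851] [0.017 0.007 0.01 ]
[[ 0.6231 -0.0307  0.0461]
 [ 0.5587 -0.0674  0.0462]
 [ 0.623  -0.1059  0.0462]] [ 0.6016 -0.068   0.0462]
[-291.8  -68.    19.6]
0.8 [ 0.487 -0.273  0.613] [160. 104. 113.]
0.74 [ 0.46  -0.165  0.611] [49. 40. 32.]
0.66 [ 0.44  -0.224  0.612] [136.  92.  49.]
0.64 [ 0.578 -0.228  0.611] [132. 108.  75.]
0.58 [ 0.383 -0.227  0.611] [50. 39. 30.]
0.55 [ 0.334 -0.278  0.013] [50. 40. 30.]
0.49 [ 0.483 -0.072  0.643] [138.  93.  51.]
0.37 [ 0.493 -0.07   0.61 ] [88.5 69.  34. ]
```

servo_tool --pt "0 -291 -68 20 0 0 0" --pt "0 -291 -68 20 0 0 0" --pt "0 -291 -68 20 0 0 0" --pt "0 -291 -68 20 0 0 0" --pt "0 -291 -68 20 0 0 0" --pt "0 -291 -68 20 0 0 0" --pt "0 -291 -68 20 0 0 0" --pt "0 -291 -68 20 0 0 0"

```text
time_s: 15.62
tool_pos: [0.5018, -0.3495, 0.2009]
ee_rot: [-2.343, -2.092, -0.0]
wrist_force: [-0.0, -0.2, 0.5]
opening: 0.0859
finger_force: 0.0
```

```bash
python3 w.py w7
python3 - <<'E'
from h import *
z=np.load('w7.npz');W=z['W'];im=z['im'];hsv=cv2.cvtColor(im,cv2.COLOR_RGB2HSV)
for r in regions_of("wrist","roll_a"):
    m=r["pixels"];P=W[m&(W[...,2]>.012)&(W[...,2]<.03)]
    if len(P)<30: continue
    print(round(r["conf"],2),((P.min(0)+P.max(0))/2).round(4),np.ptp(P,axis=0).round(3),"hsv",np.median(hsv[m],0))
print(totool([.5003,-.3519,.002]))
E
```

```text
15.625 [ 0.5018 -0.3495  0.2009] [-0.692  0.177  1.492  0.     1.473 -0.579]
xang 83.52 tilt [-0.     0.001 -1.   ]
0.92 [ 0.3321 -0.2753  0.0175] [0.056 0.055 0.011] hsv [ 16. 142.  28.]
0.91 [ 0.5412 -0.2358  0.0176] [0.055 0.055 0.011] hsv [ 16.  114.5  51. ]
0.87 [ 0.5954 -0.4491  0.0173] [0.056 0.054 0.01 ] hsv [175. 117. 181.]
0.86 [ 0.3875 -0.3585  0.0174] [0.054 0.055 0.011] hsv [ 16. 148.  30.]
0.58 [ 0.5006 -0.3523  0.0176] [0.053 0.055 0.011] hsv [ 15. 194. 129.]
[ -2.5  -1.4 199.3]
```

servo_tool --pt "0 -2 -1 60 0 0 0" --pt "0 -2 -1 120 0 0 0" --pt "0 -2 -1 180 0 0 0" --pt "0 -2 -1 190 0 0 0" --pt "0 -2 -1 199 0 0 0" --pt "0 -2 -1 199 0 0 0" --pt "0 -2 -1 199 0 0 0" --pt "1 -2 -1 199 0 0 0" --pt "1 -2 -1 199 0 0 0" --pt "1 -2 -1 199 0 0 0" --pt "1 -2 -1 199 0 0 0" --pt "1 -2 -1 199 0 0 0" --pt "1 -2 -1 140 0 0 0" --pt "1 -2 -1 80 0 0 0" --pt "1 -2 -1 20 0 0 0" --pt "1 -2 -1 20 0 0 0" --pt "1 -2 -1 20 0 0 0" --pt "1 -2 -1 20 0 0 0" --force 40

```text
time_s: 17.98
tool_pos: [0.4991, -0.352, 0.179]
ee_rot: [-2.343, -2.088, 0.001]
wrist_force: [0.1, -0.9, -1.0]
opening: 0.0545
finger_force: 42.7
```

```bash
python3 w.py w8;python3 - <<'E'
from h import *
z=np.load('w8.npz');W=z['W'];t=sensors.get_state()["tool_pos"]
hsv=cv2.cvtColor(z['im'],cv2.COLOR_RGB2HSV)
m=(W[...,2]>t[2]-.03)&(W[...,2]<t[2]+.05)&(np.hypot(W[...,0]-t[0],W[...,1]-t[1])<.06)&(hsv[...,1]>120)
P=W[m]-t;print(len(P),(P.min(0)).round(3),P.max(0).round(3))
print(totool([.6015,-.069,.18]))
E
```

```text
17.975 [ 0.4991 -0.352   0.179 ] [-0.698  0.191  1.517 -0.     1.437 -0.583]
xang 83.42 tilt [-0.003  0.002 -1.   ]
12043 [-0.054 -0.027 -0.004] [0.058 0.029 0.05 ]
[292.8  69.3  -0.6]
```

servo_tool --pt "1 292 69 0 0 0 0" --pt "1 292 69 0 0 0 0" --pt "1 292 69 0 0 0 0" --pt "1 292 69 0 0 0 0" --pt "1 292 69 0 0 0 0" --pt "1 292 69 0 0 0 0" --pt "1 292 69 0 0 0 0" --pt "1 292 69 0 0 0 0" --pt "1 292 69 40 0 0 0" --pt "1 292 69 60 0 0 0" --pt "1 292 69 60 0 0 0" --pt "1 292 69 60 0 0 0"

```text
time_s: 19.52
tool_pos: [0.6026, -0.0711, 0.1225]
ee_rot: [2.345, 2.089, 0.001]
wrist_force: [-1.0, 0.2, 0.5]
opening: 0.0546
finger_force: 42.7
```

servo_tool --pt "1 2 -1 0 0 0 0" --pt "1 2 -1 0 0 0 0" --pt "1 2 -1 15 0 0 0" --pt "1 2 -1 30 0 0 0" --pt "1 2 -1 42 0 0 0" --pt "1 2 -1 42 0 0 0" --pt "1 2 -1 42 0 0 0" --pt "0 2 -1 42 0 0 0" --pt "0 2 -1 42 0 0 0" --pt "0 2 -1 42 0 0 0" --pt "0 2 -1 42 0 0 0" --pt "0 2 -1 -20 0 0 0" --pt "0 2 -1 -80 0 0 0" --pt "0 2 -1 -80 0 0 0" --pt "0 2 -1 -80 0 0 0"

```text
time_s: 21.4
tool_pos: [0.6014, -0.0685, 0.2014]
ee_rot: [2.345, 2.09, 0.001]
wrist_force: [-0.8, -0.2, -0.5]
opening: 0.0859
finger_force: 0.0
```

```bash
python3 w.py w9; python3 car.py w9
python3 - <<'E'
from h import *
z=np.load('w9.npz');W=z['W'];im=z['im'];hsv=cv2.cvtColor(im,cv2.COLOR_RGB2HSV)
g=W[(hsv[...,2]<60)&(W[...,2]>.026)&(W[...,2]<.033)&(W[...,0]<.54)&(abs(W[...,1]+.068)<.015)]
print(len(g),g.mean(0).round(4),g.min(0).round(3),g.max(0).round(3))
E
```

```text
21.4 [ 0.6014 -0.0685  0.2014] [-0.198  0.159  1.512  0.     1.47  -0.083]
xang 83.42 tilt [ 0.001 -0.    -1.   ]
0.09 386 [ 0.6015 -0.0683  0.0971] [0.017 0.018 0.014]
0.06 141 [ 0.6068 -0.0587  0.0649] [0.047 0.038 0.01 ]
0.08 2729 [ 0.6021 -0.0675  0.085 ] [0.054 0.055 0.009]
[[ 0.6231 -0.0308  0.0461]
 [ 0.5587 -0.0673  0.0461]
 [ 0.6247 -0.1068  0.0462]] [ 0.6022 -0.0683  0.0461]
765 [ 0.4788 -0.0663  0.0301] [ 0.454 -0.075  0.026] [ 0.502 -0.058  0.032]
```

View pics/w9.png

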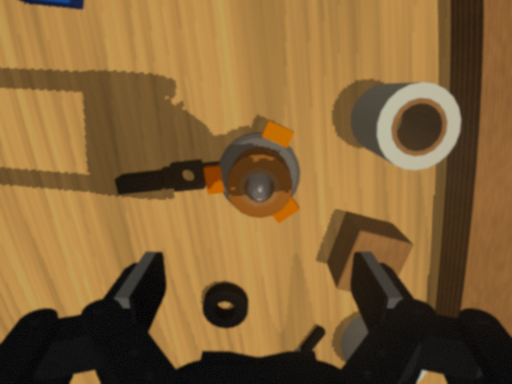

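Both rolls sit on the spindle at (260,183), and the carrier hasn't moved. Next a close look at the ring, tab and pin from above.

servo_tool --pt "0 0 0 -60 0 0 11" --pt "0 40 -10 -119 0 0 84" --pt "0 225 -47 -119 0 0 84" --pt "0 225 -47 -119 0 0 84" --pt "0 225 -47 -119 0 0 84" --pt "0 225 -47 -119 0 0 84" --pt "0 225 -47 -119 0 0 84" --pt "0 225 -47 -119 0 0 84" --pt "0 225 -47 -119 0 0 84" --pt "0 225 -47 -119 0 0 84" --pt "0 225 -47 -119 0 0 84" --pt "0 225 -47 -119 0 0 84" --pt "0 225 -47 -119 0 0 84"

```text
time_s: 23.08
tool_pos: [0.5804, 0.1604, 0.3204]
ee_rot: [-3.142, 0.015, -0.0]
wrist_force: [0.5, 0.9, -0.3]
opening: 0.0854
finger_force: 0.0
```

```bash
python3 w.py w10
cat > ring.py <<'E'
import sys
from h import *
from scipy.optimize import least_squares
z=np.load(sys.argv[1]+'.npz');W=z['W'];im=z['im'];hsv=cv2.cvtColor(im,cv2.COLOR_RGB2HSV)
m=(hsv[...,0]>95)&(hsv[...,0]<125)&(hsv[...,1]>100)&(W[...,2]>.165)&(W[...,2]<.178)&(np.hypot(W[...,0]-.615,W[...,1]-.181)<.066)
P=W[m];print(len(P),np.median(P[:,2]),P.min(0).round(4),P.max(0).round(4))
r=np.hypot(*(P[:,:2]-[.615,.181]).T)
f=least_squares(lambda p:np.maximum(np.hypot(P[:,0]-p[0],P[:,1]-p[1])-.060,0)+np.minimum(np.hypot(P[:,0]-p[0],P[:,1]-p[1])-p[2],0),[.615,.181,.052]).x
g=least_squares(lambda p:np.hypot(P[:,0]-p[0],P[:,1]-p[1])-p[2],[.615,.181,.055],loss='soft_l1',f_scale=.003).x;print("ring",f.round(4),g.round(4))
m=(hsv[...,0]>20)&(hsv[...,0]<35)&(hsv[...,1]>130)&(W[...,2]>.144)&(W[...,2]<.152)&(W[...,1]>.1)&(W[...,0]<.58)
P=W[m];rect=cv2.minAreaRect((P[:,:2]*1000).astype(np.float32));print("tab",len(P),P.mean(0).round(4),rect)
m=(hsv[...,0]<8)&(hsv[...,1]>150)&(W[...,2]>.06)&(np.hypot(W[...,0]-.54,W[...,1]-.34)<.05)
P=W[m];T=P[P[:,2]>P[:,2].max()-.006];print("pin",len(P),P[:,2].max().round(3),((T.min(0)+T.max(0))/2).round(4),np.ptp(T,axis=0).round(3))
E
python3 ring.py w10
```

```text
23.075 [0.5804 0.1604 0.3204] [ 0.184  0.117  1.342 -0.     1.682  1.765]
xang -0.55 tilt [ 0.  0. -1.]
4504 0.17138945183630955 [0.5572 0.1244 0.1684] [0.6747 0.242  0.174 ]
ring [0.616  0.1836 0.0455] [0.6159 0.1826 0.0529]
tab 515 [0.5374 0.1676 0.1483] ((538.3584594726562, 167.95062255859375), (23.08990478515625, 33.219261169433594), 12.69953727722168)
pin 170 0.079 [0.5389 0.346  0.0761] [0.014 0.015 0.006]
```

View pics/w10.png

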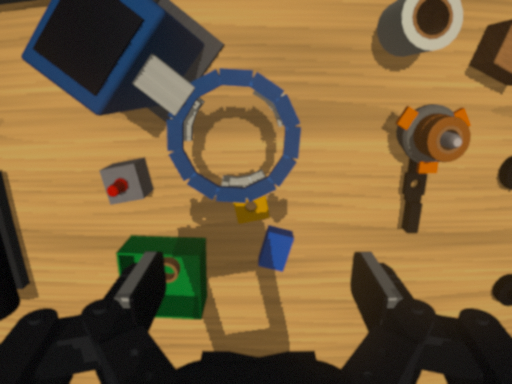

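The ring is at (235,135), tab at (252,208), pin at (118,187) and carrier at (433,140). Ring axis is at (.616,.183), locked yaw about 11°. Now gripping the handle.

servo_tool --pt "0 -97 227 60 0 0 0" --pt "0 -97 227 120 0 0 0" --pt "0 -97 227 200 0 0 0" --pt "0 -97 227 200 0 0 0" --pt "0 -97 227 200 0 0 0" --pt "0 -97 227 200 0 0 0" --pt "0 -97 227 200 0 0 0" --pt "0 -97 227 200 0 0 0" --pt "0 -97 227 260 0 0 0" --pt "0 -97 227 300 0 0 0" --pt "0 -97 227 310 0 0 0" --pt "0 -97 227 314 0 0 0" --pt "0 -97 227 314 0 0 0"

```text
time_s: 24.75
tool_pos: [0.4829, -0.0657, 0.0082]
ee_rot: [3.141, -0.015, 0.005]
wrist_force: [0.2, -0.1, 0.7]
opening: 0.0854
finger_force: 0.0
```

servo_tool --pt "0 -1 0 2 0 0 0" --pt "0 -1 0 2 0 0 0" --pt "1 -1 0 2 0 0 0" --pt "1 -1 0 2 0 0 0" --pt "1 -1 0 2 0 0 0" --pt "1 -1 0 2 0 0 0" --pt "1 -1 0 2 0 0 0" --pt "1 -1 0 2 0 0 0" --pt "1 -1 0 2 0 0 0" --pt "1 -1 0 2 0 0 0" --force 110

```text
time_s: 26.0
tool_pos: [0.4801, -0.0656, 0.0043]
ee_rot: [3.141, -0.016, -0.0]
wrist_force: [-1.5, -1.4, 3.2]
opening: 0.0157
finger_force: 107.2
```

```bash
python3 w.py w11; python3 car.py w11; python3 -c "
from h import *
s=sensors.get_state();print({k:np.round(s[k],3) for k in('ee_rot','wrist_force','torque','finger_force')})"
```

```text
26.0 [ 0.4801 -0.0656  0.0043] [-0.242  0.066  2.    -0.     1.075  1.339]
xang -0.58 tilt [-0. -0. -1.]
0.06 611 [ 0.5768 -0.0668  0.065 ] [0.005 0.029 0.01 ]
[[ 0.5757 -0.0676  0.0527]
 [ 0.5588 -0.0668  0.0464]] [ 0.5673 -0.0672  0.0495]
{'ee_rot': array([ 3.141, -0.016,  0.   ]), 'wrist_force': array([-2.21 , -1.379,  2.494]), 'torque': array([-0.241,  0.144, -0.076]), 'finger_force': np.float64(107.18)}
```

servo_tool --pt "1 0 0 -5 0 0 0" --pt "1 0 0 -10 0 0 0" --pt "1 0 0 -16 0 0 0" --pt "1 0 0 -16 0 0 0" --pt "1 0 0 -16 0 0 0" --pt "1 0 0 -16 0 0 0"

```text
time_s: 26.8
tool_pos: [0.4798, -0.0655, 0.0201]
ee_rot: [-3.141, 0.016, 0.001]
wrist_force: [-0.2, 0.9, -3.4]
opening: 0.0161
finger_force: 107.3
```

```bash
cat > held.py <<'E'
import sys
from h import *
s=sensors.get_state();print(s["time_s"],np.round(s["tool_pos"],4),np.round(s["q"],3))
R=Ro.from_rotvec(s["ee_rot"]).as_matrix();print("xang",np.degrees(np.arctan2(R[1,0],R[0,0])).round(2),"tilt",R[:,2].round(3))
im,d,ci=snap("wrist",sys.argv[1]+".png");W=cloud(d,ci)
L=(W-s["tool_pos"])@R  # tool coords
L[...,2]*=-1
hsv=cv2.cvtColor(im,cv2.COLOR_RGB2HSV)
near=np.hypot(L[...,0]-.12,L[...,1])
m=(hsv[...,0]>5)&(hsv[...,0]<18)&(hsv[...,1]>180)&(L[...,2]>.03)&(L[...,2]<.055)&(near<.06)
if m.any():
    P=L[m]; print("flange/lug", len(P),P.mean(0).round(4),P.min(0).round(3),P.max(0).round(3))
for lo,hi in((.09,.105),(.078,.09)):
    m=(L[...,2]>lo-.006)&(L[...,2]<hi)&(near<.04)
    if m.sum()>10:
        P=L[m];print(lo,len(P),((P.min(0)+P.max(0))/2).round(4),P.min(0).round(4),P.max(0).round(4))
f=recognise("wrist","spindle") ; print(f[:1])
print(np.round(s["wrist_force"],1),np.round(s["torque"],2))
E
python3 held.py w12
```

```text
26.8 [ 0.4798 -0.0655  0.0201] [-0.242  0.038  1.995 -0.     1.109  1.339]
xang -0.57 tilt [-0.  0. -1.]
flange/lug 5351 [0.0813 0.0001 0.0425] [ 0.071 -0.016  0.033] [0.101 0.017 0.055]
0.078 69 [0.0948 0.0007 0.0734] [ 0.0944 -0.0047  0.072 ] [0.0951 0.006  0.0747]
[{'bbox': [142.4, 0.0, 382.1, 332.1], 'conf': 0.57}]
[-0.2  0.9 -3.4] [0.02 0.38 0.04]
```

View pics/w12.png

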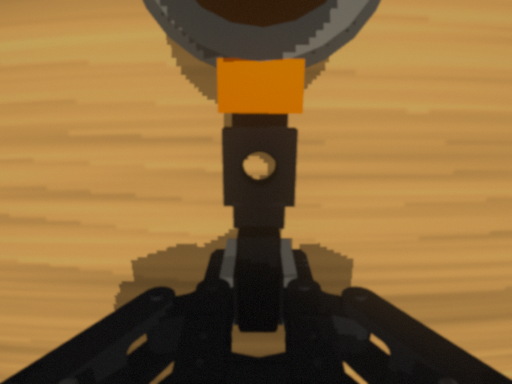

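The carrier is held level by its handle, with the pin hole at (259,166). Moving it under the ring at the entry yaw.

servo_tool --pt "1 4 -6 0 0 0 -5" --pt "1 12 -20 0 0 0 -11" --pt "1 22 -36 0 0 0 -18" --pt "1 34 -56 0 0 0 -26" --pt "1 46 -75 0 0 0 -34" --pt "1 58 -95 0 0 0 -43" --pt "1 70 -114 0 0 0 -52" --pt "1 79 -128 0 0 0 -60" --pt "1 84 -136 0 0 0 -65" --pt "1 87 -138 0 0 0 -66.6" --pt "1 87 -138 0 0 0 -66.6" --pt "1 87 -138 0 0 0 -66.6" --pt "1 87 -138 0 0 0 -66.6"

```text
time_s: 28.52
tool_pos: [0.5683, 0.0712, 0.0203]
ee_rot: [2.635, 1.71, -0.0]
wrist_force: [-0.5, 0.7, -3.2]
opening: 0.016
finger_force: 107.4
```

```bash
python3 held.py w13
python3 - <<'E'
from h import *
im,d,ci=snap("top");W=cloud(d,ci);hsv=cv2.cvtColor(im,cv2.COLOR_RGB2HSV)
m=(W[...,2]>.1)&(W[...,2]<.125)&(np.hypot(W[...,0]-.616,W[...,1]-.183)<.035);P=W[m]
print("spindle",len(P),((P.min(0)+P.max(0))/2+[0,.003,0]).round(4) if len(P) else "")
cv2.imwrite('pics/t13.png',cv2.resize(im[90:240,80:280],(800,600),interpolation=cv2.INTER_CUBIC)[:,:,::-1])
E
```

```text
28.525 [0.5683 0.0712 0.0203] [ 0.035  0.26   1.747 -0.     1.135  0.455]
xang 65.96 tilt [-0. -0. -1.]
flange/lug 5090 [0.0808 0.0005 0.042 ] [ 0.071 -0.015  0.032] [0.101 0.018 0.055]
0.078 96 [0.0951 0.0008 0.0732] [ 0.0947 -0.0047  0.072 ] [0.0955 0.0064 0.0743]
[{'bbox': [142.9, 1.3, 381.6, 331.2], 'conf': 0.85}]
[-0.5  0.7 -3.2] [-0.32  0.17  0.01]
spindle 0
```

View pics/t13.png

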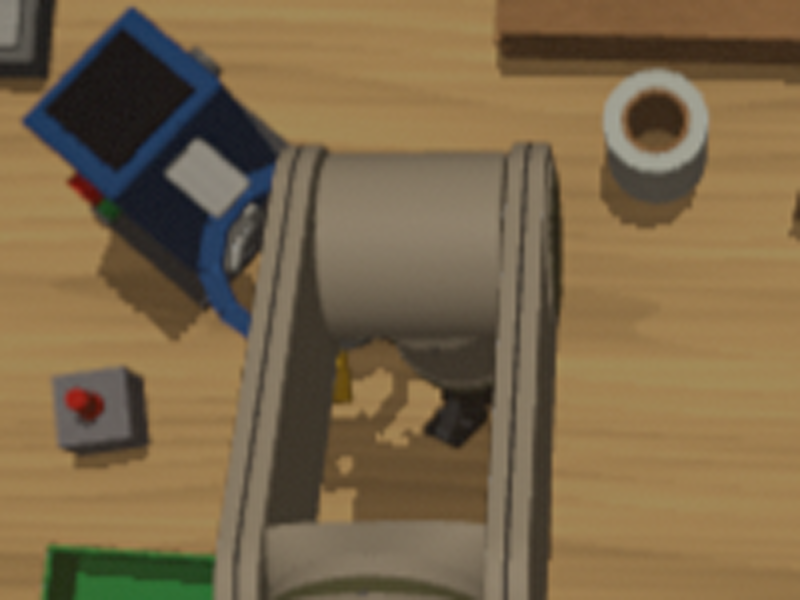

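servo_tool --pt "1 0 -2 -10 0 0 0" --pt "1 0 -2 -25 0 0 0" --pt "1 0 -2 -40 0 0 0" --pt "1 0 -2 -55 0 0 0" --pt "1 0 -2 -65 0 0 0" --pt "1 0 -2 -70 0 0 0" --pt "1 0 -2 -70 0 0 0" --pt "1 0 -2 -70 0 0 0" --pt "1 0 -2 -70 0 0 0"

```text
time_s: 29.8
tool_pos: [0.5661, 0.0723, 0.0896]
ee_rot: [-2.634, -1.711, 0.002]
wrist_force: [-0.8, 0.1, -3.1]
opening: 0.0158
finger_force: 107.5
```

```bash
python3 held.py w14
python3 - <<'E'
from h import *
im,d,ci=snap("scene");W=cloud(d,ci)
u=proj([.616,.183,.16],ci)[0].astype(int);print(u)
c=im[u[1]-38:u[1]+38,u[0]-50:u[0]+50];cv2.imwrite('pics/s14.png',cv2.resize(c,(800,608),interpolation=cv2.INTER_CUBIC)[:600,:,::-1])
near=np.hypot(W[...,0]-.616,W[...,1]-.183)
m=(near<.016)&(W[...,2]>.178)&(W[...,2]<.2);P=W[m];print(len(P),P.mean(0) if len(P) else"", P.max(0) if len(P) else "")
E
```

```text
29.8 [0.5661 0.0723 0.0896] [0.037 0.166 1.716 0.    1.261 0.456]
xang 66.03 tilt [-0.001 -0.    -1.   ]
flange/lug 1095 [0.0781 0.0045 0.0421] [ 0.072 -0.015  0.033] [0.101 0.017 0.055]
0.078 92 [0.0951 0.0011 0.0732] [ 0.0948 -0.0041  0.0721] [0.0955 0.0063 0.0742]
[{'bbox': [144.1, 0.0, 381.8, 331.3], 'conf': 0.81}]
[-0.8  0.1 -3.1] [-0.39  0.13 -0.  ]
[336 180]
21 [0.62034917 0.18033433 0.183371  ] [0.62829179 0.18750215 0.19014007]
```

View pics/s14.png

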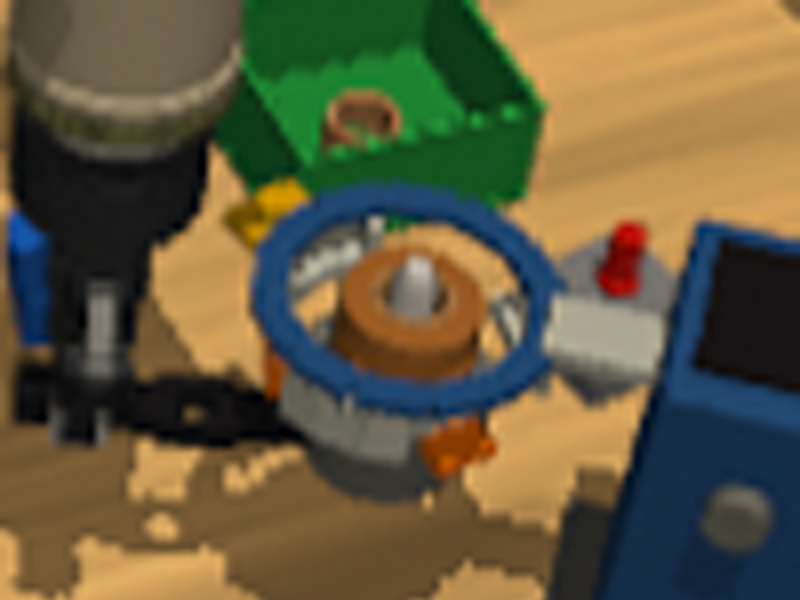

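The carrier hangs upright, centred under the ring, lugs in the gaps. Raising slowly.

servo_tool --pt "1 0 0 -4 0 0 0" --pt "1 0 0 -8 0 0 0" --pt "1 0 0 -11 0 0 0" --pt "1 0 0 -14 0 0 0" --pt "1 0 0 -17 0 0 0" --pt "1 0 0 -17 0 0 0"

```text
time_s: 30.7
tool_pos: [0.5669, 0.0724, 0.1077]
ee_rot: [2.634, 1.711, 0.001]
wrist_force: [-0.8, -0.0, -3.9]
opening: 0.016
finger_force: 107.5
```

servo_tool --pt "1 0 0 -3 0 0 0" --pt "1 0 0 -6 0 0 0" --pt "1 0 0 -9 0 0 0" --pt "1 0 0 -12 0 0 0" --pt "1 0 0 -12 0 0 0" --pt "1 0 0 -12 0 0 0"

```text
time_s: 31.45
tool_pos: [0.5666, 0.0724, 0.1192]
ee_rot: [-2.634, -1.712, 0.0]
wrist_force: [0.5, -0.5, -3.4]
opening: 0.0161
finger_force: 107.5
```

```bash
python3 held.py w15
python3 - <<'E'
from h import *
# arc in tool axes about ring axis
s=sensors.get_state();R=Ro.from_rotvec(s["ee_rot"]).as_matrix()
xa=np.arctan2(R[1,0],R[0,0]);c=np.array([s["tool_pos"][0]+.1213*np.cos(xa)+.0006*np.sin(xa),s["tool_pos"][1]+.1213*np.sin(xa)-.0006*np.cos(xa)]);print("axis",c.round(4))
for tgt in ([.616,.183],):
  for a in range(0,60,5):
    y=xa-np.radians(a);p=np.r_[np.array(tgt)-.1213*np.array([np.cos(y),np.sin(y)])-.0006*np.array([np.sin(y),-np.cos(y)]),s["tool_pos"][2]]
    print(a,(R.T@(p-s["tool_pos"])*1000).round(1))
E
```

```text
31.45 [0.5666 0.0724 0.1192] [ 0.037  0.134  1.693 -0.     1.315  0.456]
xang 66.03 tilt [-0. -0. -1.]
flange/lug 1583 [ 0.0825 -0.005   0.0423] [ 0.074 -0.015  0.031] [0.101 0.017 0.055]
0.078 86 [0.0952 0.0015 0.0733] [ 0.0949 -0.0041  0.072 ] [0.0955 0.0071 0.0746]
[{'bbox': [142.2, 1.3, 380.2, 333.1], 'conf': 0.98}]
[ 0.5 -0.5 -3.4] [-0.32  0.17 -0.02]
axis [0.6164 0.1829]
0 [-0.1 -0.3  0. ]
5 [  0.4 -10.9   0. ]
10 [  1.9 -21.4   0. ]
15 [  4.2 -31.7   0. ]
20 [  7.4 -41.8   0. ]
25 [ 11.5 -51.6   0. ]
30 [ 16.5 -60.9   0. ]
35 [ 22.2 -69.8   0. ]
40 [ 28.7 -78.2   0. ]
45 [ 35.9 -85.9   0. ]
50 [ 43.7 -93.1   0. ]
55 [ 52.1 -99.5   0. ]
```

servo_tool --pt "1 0.5 -11 0 0 0 5" --pt "1 2 -21 0 0 0 10" --pt "1 4 -31.5 0 0 0 15" --pt "1 7.5 -42 0 0 0 20" --pt "1 11.5 -51.5 0 0 0 25" --pt "1 16.5 -61 0 0 0 30" --pt "1 22 -70 0 0 0 35" --pt "1 28.5 -78 0 0 0 40" --pt "1 36 -86 0 0 0 45" --pt "1 36 -86 0 0 0 45" --pt "1 36 -86 0 0 0 45"

```text
time_s: 32.92
tool_pos: [0.5027, 0.14, 0.1192]
ee_rot: [3.088, 0.576, -0.0]
wrist_force: [-0.2, 0.3, -3.3]
opening: 0.0157
finger_force: 107.6
```

Run:
```python
from h import *
s=sensors.get_state();R=Ro.from_rotvec(s["ee_rot"]).as_matrix()
xa=np.arctan2(R[1,0],R[0,0]);print(np.degrees(xa),s["tool_pos"],s["wrist_force"],s["torque"])
c=np.array([s["tool_pos"][0]+.1213*np.cos(xa)+.0006*np.sin(xa),s["tool_pos"][1]+.1213*np.sin(xa)-.0006*np.cos(xa)]);print("axis",c.round(4))
for a in range(0,15,2):
    y=xa-np.radians(a);p=np.r_[np.array([.616,.183])-.1213*np.array([np.cos(y),np.sin(y)])-.0006*np.array([np.sin(y),-np.cos(y)]),s["tool_pos"][2]]
    print(a,(R.T@(p-s["tool_pos"])*1000).round(1))
```

```text
21.145576437271398 [0.5026956  0.13996693 0.11918334] [-0.19557436  0.27597749 -3.31632102] [-0.16364284  0.29366476  0.02050592]
axis [0.616  0.1832]
0 [-0.1  0.1  0. ]
2 [-0.  -4.1 -0. ]
4 [ 0.2 -8.3 -0. ]
6 [  0.6 -12.5  -0. ]
8 [  1.2 -16.7  -0. ]
10 [  1.8 -20.9  -0. ]
12 [  2.7 -25.1  -0. ]
14 [  3.6 -29.2  -0. ]
```

servo_tool --pt "1 0 -4 0 0 0 2" --pt "1 0.2 -8.3 0 0 0 4" --pt "1 0.6 -12.5 0 0 0 6" --pt "1 1.2 -16.7 0 0 0 8" --pt "1 1.6 -19.5 0 0 0 9.3" --pt "1 1.6 -19.5 0 0 0 9.3" --pt "1 1.6 -19.5 0 0 0 9.3"

```text
time_s: 33.8
tool_pos: [0.4972, 0.1588, 0.1193]
ee_rot: [3.125, 0.322, -0.0]
wrist_force: [0.0, -0.4, -3.6]
opening: 0.0162
finger_force: 107.5
```

```bash
python3 held.py w16; python3 -c "
from h import *
z=cv2.imread('pics/w16.png')"
```

```text
33.8 [0.4972 0.1588 0.1193] [ 0.211  0.003  1.831 -0.     1.308  1.576]
xang 11.76 tilt [-0. -0. -1.]
flange/lug 3976 [ 0.0833 -0.0003  0.0427] [ 0.074 -0.015  0.037] [0.101 0.018 0.055]
0.078 89 [0.0947 0.0013 0.0735] [ 0.0943 -0.0041  0.072 ] [0.0952 0.0067 0.075 ]
[{'bbox': [144.7, 0.9, 380.7, 332.5], 'conf': 0.64}]
[ 0.  -0.4 -3.6] [-0.06  0.36  0.07]
```

View pics/w16.png

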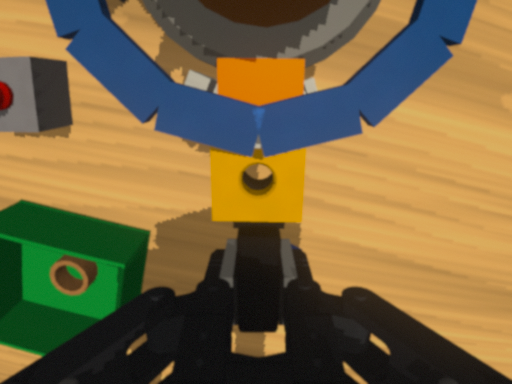

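The view shows the tab hole at (258,178) right over the handle's hole. Lowering onto the ledges.

servo_tool --pt "1 0 -1 0 0 0 0.5" --pt "1 0 -1 2 0 0 0.5" --pt "1 0 -1 4 0 0 0.5" --pt "1 0 -1 5 0 0 0.5" --pt "1 0 -1 5 0 0 0.5" --pt "1 0 -1 5 0 0 0.5"

```text
time_s: 34.65
tool_pos: [0.4972, 0.16, 0.1146]
ee_rot: [-3.126, -0.307, -0.001]
wrist_force: [-1.8, -0.7, 1.0]
opening: 0.0162
finger_force: 108.1
```

servo_tool --pt "0.5 0 0 0 0 0 0" --pt "0.5 0 0 0 0 0 0" --pt "0.5 0 0 0 0 0 0" --pt "0.5 0 0 0 0 0 0" --pt "0.5 0 0 -30 0 0 0" --pt "0.5 0 0 -90 0 0 0" --pt "0.5 0 0 -150 0 0 0" --pt "0.5 0 0 -190 0 0 0" --pt "0.5 0 0 -190 0 0 0" --pt "0.5 0 0 -190 0 0 0"

```text
time_s: 35.9
tool_pos: [0.4968, 0.1599, 0.3035]
ee_rot: [3.126, 0.307, -0.001]
wrist_force: [0.6, 0.6, -1.1]
opening: 0.0424
finger_force: 0.0
```

```bash
python3 w.py w17; python3 ring.py w17
python3 - <<'E'
from h import *
z=np.load('w17.npz');W=z['W']
near=np.hypot(W[...,0]-.616,W[...,1]-.183)
P=W[(near<.02)&(W[...,2]>.2)&(W[...,2]<.225)];print("tip",len(P),((P.min(0)+P.max(0))/2).round(4),P.max(0).round(4))
P=W[(near<.035)&(W[...,2]>.188)&(W[...,2]<.202)];print("roll top",len(P),((P.min(0)+P.max(0))/2).round(4),np.median(P[:,2]),np.ptp(P,axis=0))
im=z['im'];hsv=cv2.cvtColor(im,cv2.COLOR_RGB2HSV)
# block
P=W[(W[...,2]>.04)&(W[...,2]<.05)&(np.hypot(W[...,0]-.535,W[...,1]-.345)<.045)&(hsv[...,1]<90)]
if len(P)>50:print("block",len(P),cv2.minAreaRect((P[:,:2]*1000).astype(np.float32)))
E
```

```text
35.9 [0.4968 0.1599 0.3035] [ 0.213 -0.1    1.591 -0.     1.652  1.588]
xang 11.22 tilt [-0.001 -0.    -1.   ]
4312 0.17140508115904285 [0.5562 0.1234 0.166 ] [0.6504 0.2436 0.1738]
ring [0.6155 0.1835 0.0456] [0.6152 0.1831 0.0531]
tab 974 [0.5403 0.1684 0.1483] ((541.4920654296875, 168.47354125976562), (29.050065994262695, 32.688961029052734), 11.123518943786621)
pin 201 0.08 [0.5384 0.3465 0.0772] [0.014 0.015 0.006]
tip 558 [0.6168 0.1831 0.2077] [0.6257 0.1917 0.2147]
roll top 3474 [0.6133 0.1829 0.195 ] 0.19638275979519615 [0.04844714 0.05558568 0.01392741]
block 1353 ((537.659912109375, 346.7090148925781), (49.540306091308594, 50.7896728515625), 9.708106994628906)
```

View pics/w17.png

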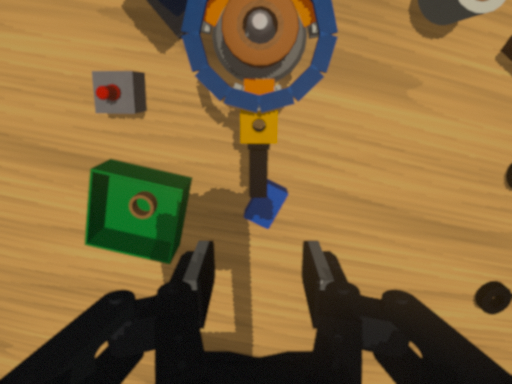

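The carrier hangs locked in the ring, with tab hole at (259,125). The bin still holds the core at (143,205), and the pin is at (107,92).

```bash
python3 -c "
from h import *
print(totool([.5355,.3459,.2]))
z=np.load('w17.npz');W=z['W'];hsv=cv2.cvtColor(z['im'],cv2.COLOR_RGB2HSV)
p=W[115:137,249:270];m=~((hsv[115:137,249:270,0]>20)&(hsv[115:137,249:270,0]<35)&(hsv[115:137,249:270,1]>130)&(hsv[115:137,249:270,2]>110))
v,u=np.nonzero(m);print(u.mean()+249,v.mean()+115,len(u))
ci=cams.camera_info('wrist');K=np.array(ci['camera_matrix']);
r=cv2.undistortPoints(np.array([[[u.mean()+249,v.mean()+115]]]),K,np.array(ci['distortion']))[0,0]
R=np.array(ci['R']);t=np.array(ci['t']);o=-R.T@t;dr=R.T@np.r_[r,1];k=(.148-o[2])/dr[2];print(o+k*dr, proj([.5421,.1689,.148],ci))
"
```

```text
[  74.9 -174.9  102.5]
258.5503875968992 124.93798449612403 129
[0.54198845 0.16880817 0.148     ] [[258.47489436 124.79598355]]
```

servo_tool --pt "0.4 75 -175 40 0 0 0" --pt "0.4 75 -175 100 0 0 0" --pt "0.4 75 -175 100 0 0 0" --pt "0.4 75 -175 100 0 0 0" --pt "0.4 75 -175 100 0 0 0" --pt "0.4 75 -175 100 0 0 0" --pt "0.4 75 -175 100 0 0 0"

```text
time_s: 36.83
tool_pos: [0.5369, 0.3454, 0.2052]
ee_rot: [-3.126, -0.306, -0.002]
wrist_force: [0.7, -1.3, -0.1]
opening: 0.0512
finger_force: 0.0
```

```bash
python3 w.py w18
python3 - <<'E'
from h import *
z=np.load('w18.npz');W=z['W'];hsv=cv2.cvtColor(z['im'],cv2.COLOR_RGB2HSV)
P=W[((hsv[...,0]<8)|(hsv[...,0]>172))&(hsv[...,1]>130)&(W[...,2]>.055)&(np.hypot(W[...,0]-.538,W[...,1]-.346)<.04)]
T=P[P[:,2]>.066];print(len(P),P[:,2].max(),((T.min(0)+T.max(0))/2).round(4),np.ptp(T,axis=0).round(4))
T=P[P[:,2]>.072];print(len(T),T.mean(0))
t=((T.min(0)+T.max(0))/2);print(totool([t[0]-.003,t[1]-.0006,.060]))
E
```

```text
36.825 [0.5369 0.3454 0.2052] [ 0.492  0.245  1.407 -0.     1.489  1.867]
xang 11.17 tilt [ 0.001  0.    -1.   ]
328 0.28562282890757124 [0.5404 0.3557 0.1758] [0.0193 0.0317 0.2196]
252 [0.53902948 0.34794566 0.0788924 ]
[  2.   -9.4 145.4]
```

servo_tool --pt "0.4 -1.5 -1 60 0 0 0" --pt "0.4 -1.5 -1 110 0 0 0" --pt "0.4 -1.5 -1 130 0 0 0" --pt "0.4 -1.5 -1 145 0 0 0" --pt "0.4 -1.5 -1 145 0 0 0" --pt "0.4 -1.5 -1 145 0 0 0" --pt "1 -1.5 -1 145 0 0 0" --pt "1 -1.5 -1 145 0 0 0" --pt "1 -1.5 -1 145 0 0 0" --pt "1 -1.5 -1 145 0 0 0" --pt "1 -1.5 -1 145 0 0 0" --pt "1 -1.5 -1 130 0 0 0" --pt "1 -1.5 -1 80 0 0 0" --pt "1 -1.5 -1 20 0 0 0" --pt "1 -1.5 -1 -35 0 0 0" --pt "1 -1.5 -1 -35 0 0 0" --pt "1 -1.5 -1 -35 0 0 0" --force 60

```text
time_s: 39.0
tool_pos: [0.5347, 0.3468, 0.2395]
ee_rot: [-3.126, -0.307, -0.0]
wrist_force: [-0.1, 0.2, -1.0]
opening: 0.013
finger_force: 58.9
```

```bash
python3 w.py w19
python3 - <<'E'
from h import *
s=sensors.get_state();R=Ro.from_rotvec(s["ee_rot"]).as_matrix()
z=np.load('w19.npz');W=z['W'];hsv=cv2.cvtColor(z['im'],cv2.COLOR_RGB2HSV)
L=(W-s["tool_pos"])@R
m=((hsv[...,0]<8)|(hsv[...,0]>172))&(hsv[...,1]>130)&(np.hypot(L[...,0],L[...,1])<.03)&(abs(L[...,2])<.08)
P=L[m];print(len(P),P.min(0).round(4),P.max(0).round(4))
for a in np.arange(-.02,.06,.005):
    q=P[(P[:,2]>a)&(P[:,2]<a+.005)]
    if len(q)>5:print(round(a,3),len(q),q.min(0)[:2].round(4),q.max(0)[:2].round(4))
im=z['im'];v,u=np.nonzero(m);print(u.min(),u.max(),v.min(),v.max())
cv2.imwrite('pics/c19.png',cv2.resize(im[130:330,160:360],(600,600))[:,:,::-1])
print(totool([.542,.1688,.24]))
E
```

```text
39.0 [0.5347 0.3468 0.2395] [0.495 0.227 1.365 0.    1.549 1.87 ]
xang 11.23 tilt [ 0.  0. -1.]
1820 [-0.007  -0.0168 -0.0642] [0.0136 0.0087 0.0455]
-0.02 796 [-0.0041 -0.0075] [0.0119 0.0063]
-0.015 162 [-0.0031 -0.0077] [0.0119 0.0062]
-0.01 147 [ 0.007  -0.0081] [0.0118 0.0059]
-0.005 109 [ 0.0073 -0.0069] [0.0116 0.0057]
0.0 118 [ 0.0065 -0.0071] [0.0115 0.0065]
0.005 270 [ 0.0043 -0.0095] [0.0136 0.0082]
0.01 50 [ 0.0063 -0.009 ] [0.0134 0.0077]
0.025 12 [ 0.0062 -0.0029] [0.0075 0.0023]
0.03 33 [ 0.0057 -0.0024] [0.0076 0.0029]
0.035 32 [ 0.0053 -0.0025] [0.0075 0.003 ]
0.04 21 [ 0.0057 -0.0019] [0.0076 0.0031]
208 285 209 344
[-26.9 175.8  -1.8]
```

View pics/c19.png

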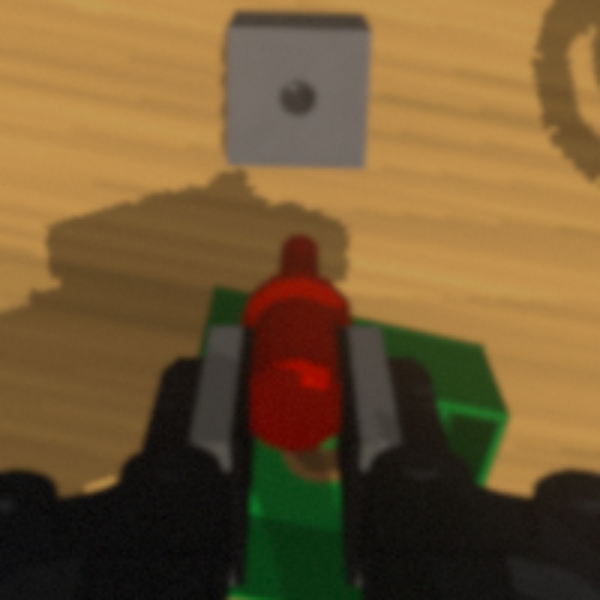

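The pin is held upright between the pads, axis about 4 mm ahead of the TCP. Carrying it above the tab hole.

servo_tool --pt "1 -10 40 0 0 0 0" --pt "1 -20 90 0 0 0 0" --pt "1 -30.5 140 0 0 0 0" --pt "1 -30.5 176 0 0 0 0" --pt "1 -30.5 176 0 0 0 0" --pt "1 -30.5 176 0 0 0 0" --pt "1 -30.5 176 20 0 0 0" --pt "1 -30.5 176 31 0 0 0" --pt "1 -30.5 176 31 0 0 0" --pt "1 -30.5 176 31 0 0 0"

```text
time_s: 40.3
tool_pos: [0.5391, 0.1686, 0.2083]
ee_rot: [3.126, 0.308, -0.0]
wrist_force: [0.1, -0.5, 0.8]
opening: 0.0135
finger_force: 58.9
```

```bash
python3 w.py w20
python3 - <<'E'
from h import *
s=sensors.get_state();R=Ro.from_rotvec(s["ee_rot"]).as_matrix()
print("hole in tool",R.T@(np.array([.542,.1688,.148])-s["tool_pos"])*1000)
z=np.load('w20.npz');im=z['im'];W=z['W'];hsv=cv2.cvtColor(im,cv2.COLOR_RGB2HSV)
L=(W-s["tool_pos"])@R
m=(hsv[...,0]>20)&(hsv[...,0]<35)&(hsv[...,1]>130)&(W[...,2]>.144)&(W[...,2]<.152)&(abs(L[...,1])<.03)&(abs(L[...,0])<.04)
P=L[m];print("tab in tool",len(P),P.min(0).round(4),P.max(0).round(4))
cv2.imwrite('pics/c20.png',cv2.resize(im[100:320,140:360],(600,600))[:,:,::-1])
E
```

```text
40.3 [0.5391 0.1686 0.2083] [ 0.212  0.047  1.618 -0.     1.476  1.587]
xang 11.25 tilt [-0. -0. -1.]
hole in tool [ 2.56054053  0.31183933 60.73627953]
tab in tool 997 [-0.013  -0.0164  0.0583] [0.0114 0.017  0.064 ]
```

View pics/c20.png

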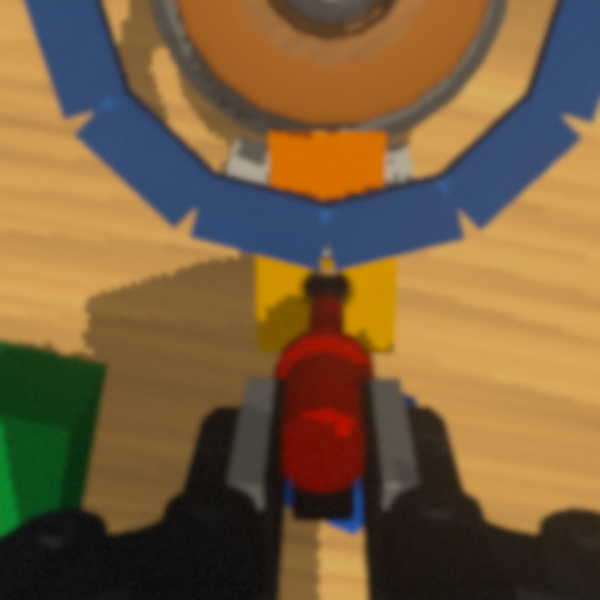

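The pin tip stands just above the tab hole at (327,285) and is aligned sideways. Shifting 1 mm back and inserting.

servo_tool --pt "1 -1 0 0 0 0 0" --pt "1 -1 0 0 0 0 0" --pt "1 -1 0 5 0 0 0" --pt "1 -1 0 10 0 0 0" --pt "1 -1 0 15 0 0 0" --pt "1 -1 0 20 0 0 0" --pt "1 -1 0 20 0 0 0"

```text
time_s: 41.22
tool_pos: [0.5378, 0.1681, 0.1875]
ee_rot: [3.126, 0.307, -0.002]
wrist_force: [0.1, 0.1, -1.2]
opening: 0.0135
finger_force: 58.9
```

servo_tool --pt "1 0 0 4 0 0 0" --pt "1 0 0 8 0 0 0" --pt "1 0 0 12 0 0 0" --pt "1 0 0 16 0 0 0" --pt "1 0 0 20 0 0 0" --pt "1 0 0 20 0 0 0"

```text
time_s: 41.98
tool_pos: [0.538, 0.1681, 0.1678]
ee_rot: [3.126, 0.307, -0.001]
wrist_force: [0.2, -0.4, -0.5]
opening: 0.0132
finger_force: 58.9
```

servo_tool --pt "1 0 0 2 0 0 0" --pt "1 0 0 4 0 0 0" --pt "1 0 0 6 0 0 0" --pt "1 0 0 7 0 0 0" --pt "1 0 0 7 0 0 0"

```text
time_s: 42.6
tool_pos: [0.5387, 0.1682, 0.1633]
ee_rot: [-3.126, -0.307, -0.003]
wrist_force: [-4.9, -1.5, 11.6]
opening: 0.0129
finger_force: 60.2
```

servo_tool --pt "1 0 0 -1 0 0 0" --pt "0.6 0 0 -1 0 0 0" --pt "0.6 0 0 -1 0 0 0" --pt "0.6 0 0 -1 0 0 0" --pt "0.6 0 0 -1 0 0 0" --pt "0.6 0 0 -30 0 0 0" --pt "0.6 -20 0 -80 0 0 0" --pt "0.6 -50 0 -130 0 0 0" --pt "0.6 -50 0 -130 0 0 0" --pt "0.6 -50 0 -130 0 0 0"

```text
time_s: 43.85
tool_pos: [0.4892, 0.1584, 0.2913]
ee_rot: [-3.126, -0.307, -0.001]
wrist_force: [-0.7, -0.1, -0.5]
opening: 0.0339
finger_force: 0.0
```

```bash
python3 w.py w21
python3 - <<'E'
from h import *
z=np.load('w21.npz');W=z['W'];hsv=cv2.cvtColor(z['im'],cv2.COLOR_RGB2HSV)
m=((hsv[...,0]<8)|(hsv[...,0]>172))&(hsv[...,1]>130)&(np.hypot(W[...,0]-.542,W[...,1]-.169)<.03)&(W[...,2]>.14)&(W[...,2]<.25)
P=W[m];T=P[P[:,2]>np.percentile(P[:,2],95)-.004];print(len(P),np.percentile(P[:,2],95),((T.min(0)+T.max(0))/2).round(4))
near=np.hypot(W[...,0]-.616,W[...,1]-.183)
P=W[(near<.02)&(W[...,2]>.2)&(W[...,2]<.225)];print("tip",((P.min(0)+P.max(0))/2).round(4))
P=W[(near<.035)&(W[...,2]>.188)&(W[...,2]<.202)];print("roll top",((P.min(0)+P.max(0))/2).round(4),np.median(P[:,2]))
E
```

```text
43.85 [0.4892 0.1584 0.2913] [ 0.213 -0.121  1.632  0.     1.63   1.588]
xang 11.23 tilt [ 0.001  0.    -1.   ]
335 0.1811847738906934 [0.542  0.169  0.1797]
tip [0.6149 0.1831 0.207 ]
roll top [0.6088 0.183  0.195 ] 0.19637455121887065
```

View pics/w21.png

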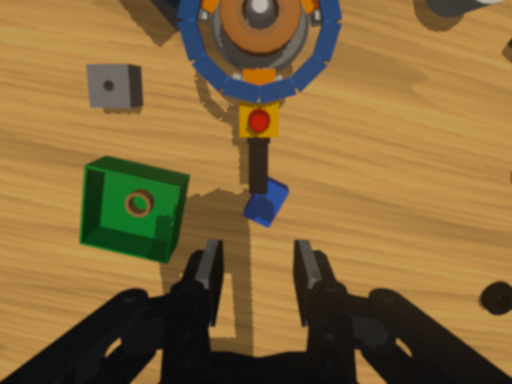

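The pin is seated in the tab at (259,121) with its top at 0.180 m, as expected. The carrier is locked and the core is in the bin. Handing in.

```bash
python3 -c "
from cell import bot
print(bot.finish_job())"
```

```text
the job is handed in; nothing more can be done
None
```

I handed the job in at about 44 s. The spent core is in the green bin, and both brown rolls I found are on the spindle. The carrier is locked in the ring, and the red pin is fully down through the tab and handle. The hand-in gave no verdict, so this rests on my last camera and force checks.

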